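# Set the last leg of a bath stool

### The arm

A 6-joint arm with a two-finger parallel gripper is mounted at the origin on the work surface. World frame = base frame: x ahead of the robot, y to its left, z up, the work surface at z = 0. Lengths are in m, angles in rad, forces in N, time in s.
With the tool pointing down it reaches from about 0.35 to 0.775 m from the base axis. Payload 5.5 kg.
Tool frame: the origin (TCP) lies at the very end of the fingers, on their centre line; the grasp point (between the pads) lies 19 mm behind it; z points along the fingers, y is the line along which they close (so a half turn about z gives the same grasp; the last joint's range is limited). The gripper opens to 85 mm and grips with 20 to 120 N. Pads are 22 mm wide; open, the fingers measure 114 mm over their backs; the gripper's body (76 mm by 85 mm) begins 54 mm behind the grasp point. The pads swing forward as they close: fully open they stand 13 mm farther back than shut.
Start: joints at [-1.469, 0.313, 0.046, 1.304, 0, 1.431], TCP at [0.138, -0.558, 0.231] pointing down, gripper open.
Joint ranges: [-2.76, 2.76], [-0.86, 1.69], [-1.03, 1.26], [-2.2, 2.34], [-1.47, 1.5], [-3.14, 3.14]. Speed limits (rad/s): [2.57, 2.57, 3.14, 3.14, 3.14, 3.14].

### API

Orientations are given as a unit quaternion [w, x, y, z].
In Python, from workcell import env, imaging, ticket gives the robot as it stands. The module is installed in compiled form; this text tells all that it offers.
- The arm moves only by the tool apply_moves, never from a script. Its argument "rows" is a list of rows, each an object with "xyz": the shift along the tool's x, y, z in mm, a list of three; "turn": the turn, a rotation vector about the tool's x, y, z in rad, a list of three; "grip": the opening, from 0 (shut) to 1 (fully open). A call has 1 to 12 rows; each row is the pose to reach, as a shift and turn from the pose commanded when the call began, along the tool's axes at that moment; what a row does not reach only later rows make up. A row lasts 1/12 s, in which the tool goes at most 41.7 mm and 7.16 degrees, less where a joint would pass 70% of its speed; a pose out of reach is approached as far as the arm can. A call with a gripper value outside its range is refused whole. The fingers move at their own pace and stop on an object; "force" is the grip in N (left out, the last holds). Time passes only in rows, so rows that repeat a pose let the fingers close. It gives the time, the measured TCP pose, the force, the opening and the grip force at its end, in the units of the state.
- env.get_state(): the state, without advancing time (a new reading comes with each control period).
- imaging.read_camera(name): name is "scene" or "top" or "wrist"; returns a dict with "color" (420x560x3 uint8, blue, green, red), "z_map" (420x560 float32, m along the optical axis (not along the pixel's ray), 0 where there is no reading), "camera_matrix" (3x3 intrinsics, pixels), "view" (4x4, takes a point from world to camera coordinates). Camera axes: x right, y down, z forward; pixel columns grow to the right and rows downward; lengths in m; the calibration is good to about 2 mm. A picture is of the moment at which its call begins.
- ticket.hand_in(): hands the job in; it is judged then, once.
The state is a dict: "clock": time; "joint_pos": joint angles; "qvel": joint speeds; "tau": joint torques, N m; "tcp_pos": TCP position; "orientation": TCP orientation; "wrist_force": force on the tool from outside, world axes, zero at the start; "ft_torque": the same for the moment, N m; "finger_gap": finger opening in m; "grip_force": force on a finger pad.
Only numpy, scipy, OpenCV 4.12 (cv2) and the standard library are available. Lean on these libraries where they do the work, as an engineer would, in place of code of your own. Each camera call takes 0.05 s, during which the arm holds its last target. There are 200 camera calls.

### The job

The bath stool lies upside down and three of its legs are set; set the fourth to the same hole, the third from the seat: turn its foot so that the button lines up with the row of holes, and draw the leg out gently until the button snaps out through the next hole and stops it. Then bear down on the foot with about 15 N, without jerking or forcing it either way, to prove that the button holds the leg, and let go. Leave everything else where it is.

Things in the scene. Friction and masses are not known exactly. Their poses are not given: they have to be found in the camera images.
- stool: the bath stool upside down: white seat 310 x 280 mm on a blue mat, its underside (now uppermost) 34 mm above the counter with ribs to 44 mm, four upright aluminium legs at the corners, 210 mm (x) by 190 mm (y) apart. Heavy, does not shift. Origin: under the seat's centre, at counter height; z up. The leg to be set is at x +105, y +95 mm; the other three are set, foot tops at 265 mm.
- post: outer tube of the leg to be set, 32 mm in diameter, fixed to the stool, up to 175 mm above the counter. Origin: on its axis at counter height; z is the axis, up. Its x axis points outward to its row of four holes (dark spots), each 10 mm wide, 25 mm apart, centred 75, 100, 125 and 150 mm above the counter. The wall just below the third hole (post_c2) bears the button under load.
- post_rim (a point): centre of the open rim (grey collar 37 mm in diameter) of that outer tube, 175 mm above the counter. Out of it comes the sliding inner tube (steel, 25 mm in diameter), which stays where it is left; friction and weight resist drawing it up by about 5 N before the button catches. At the start the button is inside, 7 to 19 mm below the third hole.
- target_hole (a point): centre of the third hole from the seat, on the outside of the outer tube (16 mm from its axis), 125 mm above the counter; the other legs' brass buttons stand out of the same hole
- foot: black rubber foot, 36 mm in diameter, 35 mm tall, on the upper end of the inner tube, moving with it. Origin: centre of its upper face; z up. Its x axis, marked by a white bar on the upper face and side, points the way the button points. With the button in the third hole its top is nominally 265 mm above the counter, but it is pushed on its tube more or less deep: then up to 7 mm higher or lower.
- leg_turn (a joint): turn of the inner tube and foot in the outer tube, rad, positive counterclockwise from above: 0 when the button is in line with the row of holes; -0.85 to 0.85 at the start, stops at -1 and 1. The button enters a hole when within about 0.06 of 0.
- button (a joint): the sprung brass button on the inner tube, 8 mm in diameter, round end, pressed out by 4 to 7 N. In m: 0 when in, riding on the inside of the outer tube; 0.007 when out through a hole, standing 4.5 mm proud and locking the leg both up and down and in turn, with about 1 mm of play each way. More than 30 N on it is rough handling and damages it.
- spare_foot: bystander: spare black rubber foot, 36 mm in diameter, 35 mm tall, standing on the upturned seat; origin under its centre
- screwdriver: bystander: screwdriver 150 mm long, lying on the upturned seat
- spare_leg: bystander: spare steel leg tube with foot, 185 mm long, lying on the counter
- lotion: bystander: white bottle, 60 mm in diameter, 160 mm tall
- rinse: bystander: green bottle, 52 mm in diameter, 140 mm tall
- wipes: bystander: pack of wipes, 190 x 110 x 61 mm
- tumbler: bystander: blue tumbler, 72 mm in diameter, 100 mm tall

How it is judged:
By the outcome, as a careful person would: the job done as asked, in the order asked, and still so for the second after the job is handed in, with the robot touching nothing.
It also fails if it takes over 35 s, if anything falls off the work surface, if the arm or the gripper's body presses on something with over 40 N, if the wrist force passes 120 N, or if a joint passes its speed limit or range.

## Working session

There is one attempt and no reset: what is moved stays moved. The work goes in short steps, Python scripts to look and compute and a tool call to move; the robot and the scene stay as the last step left them, time stands still between calls to the robot, and variables do not carry over. Pictures are saved under pics/ and viewed, at most 10 in all, crops included, and the job is handed in when it is done.

Besides the shell and the picture viewer there is one more tool, called after "Emit:" by a JSON object that holds its "api" and its "payload". apply_moves: Moves the arm, as the interface text tells. Its arguments: {"type":"object","properties":{"rows":{"type":"array"},"force":{"type":"number"}},"required":["rows"]}

```bash
mkdir -p pics; cat > h.py <<'E'
import numpy as np, cv2
from workcell import env, imaging, ticket
def shot(n,f=None):
    d=imaging.read_camera(n)
    if f: cv2.imwrite('pics/'+f,d['color'])
    return d
def pt(d,u,v,z=None):
    """pixel -> world; by depth, or on plane z"""
    K=d['camera_matrix'];T=np.linalg.inv(d['view'])
    r=np.linalg.inv(K)@[u,v,1]
    if z is None: return (T@np.r_[r*d['z_map'][int(v),int(u)],1])[:3]
    o=T[:3,3];w=T[:3,:3]@r
    return o+w*(z-o[2])/w[2]
def proj(d,p):
    c=d['view']@np.r_[p,1];q=d['camera_matrix']@c[:3];return q[:2]/q[2]
E
python3 - <<'E'
from h import *
a=shot('scene','s1.png');b=shot('top','t1.png')
print(env.get_state())
for d in(a,b):print(np.linalg.inv(d['view']).round(3),d['camera_matrix'])
E
```

```text
{'clock': 0.1, 'joint_pos': array([-1.46857343e+00,  3.13959127e-01,  4.50877398e-02,  1.30360376e+00,
        4.85962795e-05,  1.43122273e+00]), 'qvel': array([ 0.00044415, -0.00158636,  0.00256737, -0.00105443, -0.00052654,
       -0.00013778]), 'tau': array([ 1.77142716e-03, -4.81723773e+01,  2.99245101e+01,  1.26663671e-02,
        1.63072440e-05, -7.51834904e-06]), 'tcp_pos': array([ 0.13765476, -0.55780882,  0.23047682]), 'orientation': array([-8.38808029e-04,  9.92700356e-01,  1.20603886e-01,  3.99692227e-05]), 'wrist_force': array([-0.55190579,  0.99176524, -0.6202718 ]), 'ft_torque': array([ 0.00313298,  0.02790888, -0.02286039]), 'grip_force': 0.0, 'finger_gap': 0.08520014406447862}
[[ 0.861  0.41  -0.302  0.956]
 [ 0.509 -0.702  0.498 -0.602]
 [-0.008 -0.582 -0.813  1.18 ]
 [ 0.     0.     0.     1.   ]] [[465.29642784   0.         275.20348679]
 [  0.         465.29642784 220.15620748]
 [  0.           0.           1.        ]]
[[ 0.008 -0.996  0.092  0.426]
 [-1.    -0.009 -0.007 -0.003]
 [ 0.008 -0.092 -0.996  1.484]
 [ 0.     0.     0.     1.   ]] [[444.3667174    0.         278.70689269]
 [  0.         444.3667174  211.38708575]
 [  0.           0.           1.        ]]
```

View pics/s1.png

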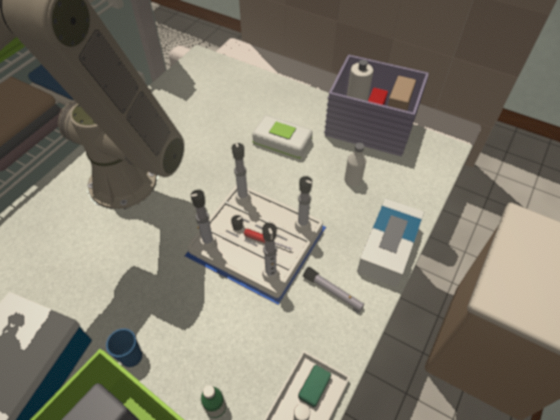

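View pics/t1.png

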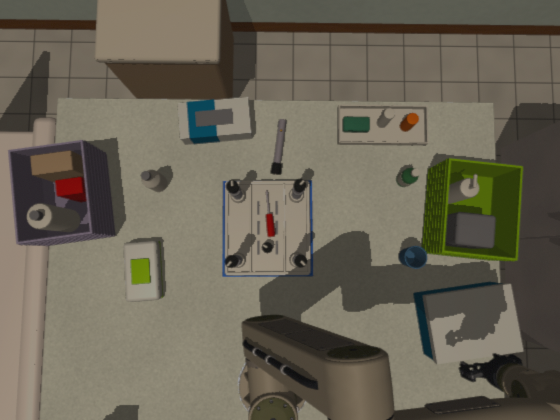

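The scene view shows four legs with feet near (199,197), (238,150), (306,185) and (270,230). The top view shows them near (233,186), (300,186), (233,260) and (300,260). Next I'll measure the foot heights and enlarge this area.

```bash
python3 - <<'E'
from h import *
a=shot('scene');b=shot('top')
c=cv2.resize(b['color'][165:290,210:325],None,fx=4.6,fy=4.6,interpolation=cv2.INTER_CUBIC)
s=cv2.resize(a['color'][130:310,180:340],None,fx=3.3,fy=3.3,interpolation=cv2.INTER_CUBIC)
o=np.zeros((600,800,3),np.uint8);c=cv2.resize(c,(400,435));s=cv2.resize(s,(400,450));o[:435,:400]=c;o[:450,400:]=s
cv2.imwrite('pics/c1.png',np.clip(o*1.6,0,255).astype(np.uint8))
V,U=np.mgrid[165:290,210:325]
z=b['z_map'][165:290,210:325]
T=np.linalg.inv(b['view']);K=b['camera_matrix']
r=np.stack([(U-K[0,2])/K[0,0]*z,(V-K[1,2])/K[1,1]*z,z,np.ones_like(z)],-1)@T.T
m=((r[...,2]>.2)).astype(np.uint8)
n,l,st,ce=cv2.connectedComponentsWithStats(m)
for i in range(1,n):
    p=r[l==i]; h=np.median(p[:,2]); q=p[abs(p[:,2]-np.percentile(p[:,2],75))<.006]
    print(ce[i]+[210,165],st[i,4],np.percentile(p[:,2],[50,75,95]).round(4),q[:,:2].mean(0).round(4), ((q[:,:2].min(0)+q[:,:2].max(0))/2).round(4))
E
```

```text
[262. 166.] 1 [1.4835 1.4835 1.4835] [ 0.4256 -0.0031] [ 0.4256 -0.0031]
[299. 166.] 1 [1.4835 1.4835 1.4835] [ 0.4256 -0.0031] [ 0.4256 -0.0031]
[317. 169.] 1 [1.4835 1.4835 1.4835] [ 0.4256 -0.0031] [ 0.4256 -0.0031]
[210. 173.] 1 [1.4835 1.4835 1.4835] [ 0.4256 -0.0031] [ 0.4256 -0.0031]
[299. 175.] 1 [1.4835 1.4835 1.4835] [ 0.4256 -0.0031] [ 0.4256 -0.0031]
[231.96428571 186.46428571] 140 [0.2441 0.2457 0.2482] [0.6104 0.1215] [0.6105 0.1216]
[299.09090909 185.01398601] 143 [0.2642 0.2656 0.2678] [ 0.613  -0.0681] [ 0.6124 -0.0674]
[210. 182.] 1 [1.4835 1.4835 1.4835] [ 0.4256 -0.0031] [ 0.4256 -0.0031]
[275. 187.] 1 [1.4835 1.4835 1.4835] [ 0.4256 -0.0031] [ 0.4256 -0.0031]
[241. 191.] 1 [1.4835 1.4835 1.4835] [ 0.4256 -0.0031] [ 0.4256 -0.0031]
[261. 193.] 1 [1.4835 1.4835 1.4835] [ 0.4256 -0.0031] [ 0.4256 -0.0031]
[267. 196.] 1 [1.4835 1.4835 1.4835] [ 0.4256 -0.0031] [ 0.4256 -0.0031]
[285. 198.] 1 [1.4835 1.4835 1.4835] [ 0.4256 -0.0031] [ 0.4256 -0.0031]
[313. 199.] 1 [1.4835 1.4835 1.4835] [ 0.4256 -0.0031] [ 0.4256 -0.0031]
[283. 201.] 1 [1.4835 1.4835 1.4835] [ 0.4256 
[... 1698 characters left out ...]
1.4835] [ 0.4256 -0.0031] [ 0.4256 -0.0031]
[288. 276.] 1 [1.4835 1.4835 1.4835] [ 0.4256 -0.0031] [ 0.4256 -0.0031]
[225. 277.] 1 [1.4835 1.4835 1.4835] [ 0.4256 -0.0031] [ 0.4256 -0.0031]
[232. 278.] 1 [1.4835 1.4835 1.4835] [ 0.4256 -0.0031] [ 0.4256 -0.0031]
[307. 277.] 1 [1.4835 1.4835 1.4835] [ 0.4256 -0.0031] [ 0.4256 -0.0031]
[241. 279.] 1 [1.4835 1.4835 1.4835] [ 0.4256 -0.0031] [ 0.4256 -0.0031]
[243. 280.] 1 [1.4835 1.4835 1.4835] [ 0.4256 -0.0031] [ 0.4256 -0.0031]
[322. 281.] 1 [1.4835 1.4835 1.4835] [ 0.4256 -0.0031] [ 0.4256 -0.0031]
[255. 284.] 1 [1.4835 1.4835 1.4835] [ 0.4256 -0.0031] [ 0.4256 -0.0031]
[268. 285.] 1 [1.4835 1.4835 1.4835] [ 0.4256 -0.0031] [ 0.4256 -0.0031]
```

View pics/c1.png

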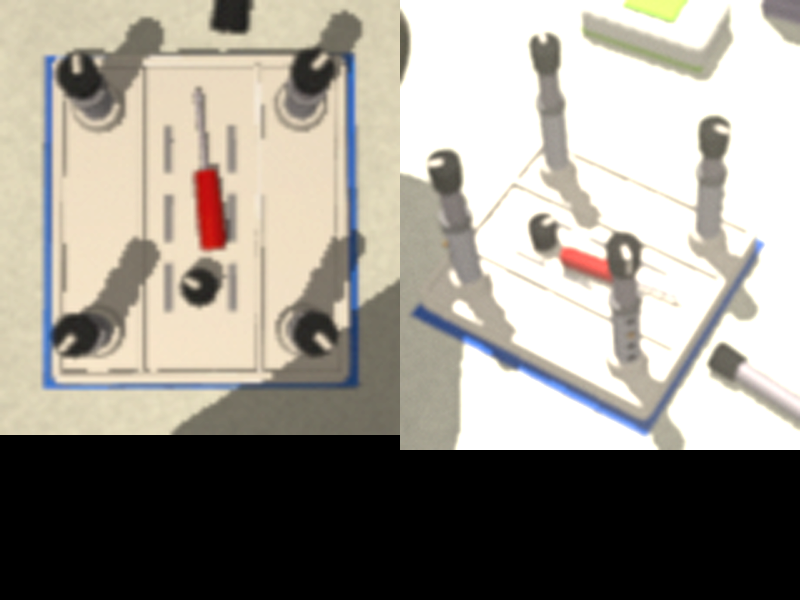

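The lower foot is at world (0.611, 0.1215) with its top at about 0.2445. The others read about 0.2655, so this is the leg to set, and the stool's yaw is about 0.014. I need the wrist camera's mounting to plan a close look.

```bash
cat >> h.py <<'E'
from scipy.spatial.transform import Rotation as R
def tool():
    s=env.get_state();q=s['orientation'];return s['tcp_pos'],R.from_quat([q[1],q[2],q[3],q[0]])
def rel(p,Rt):
    """shift (mm) and turn to reach world pose p,Rt from here"""
    c,Rc=tool();return (Rc.inv().apply(np.array(p)-c)*1000).round(1),(Rc.inv()*Rt).as_rotvec().round(3)
def down(yaw): # tool x at yaw, z down
    return R.from_euler('z',yaw)*R.from_euler('x',np.pi)
E
python3 - <<'E'
from h import *
d=shot('wrist');p,Rc=tool()
T=np.linalg.inv(d['view'])
print('cam in tool',(Rc.inv().apply(T[:3,3]-p)).round(3));print((Rc.inv().as_matrix()@T[:3,:3]).round(3),d['camera_matrix'][0])
for yaw in(0.242,0.785+1.57,1.9): print(yaw,rel([.60,.12,.38],down(yaw)))
E
```

```text
cam in tool [ 0.085 -0.001 -0.143]
[[ 0.    -0.945 -0.326]
 [ 1.     0.     0.   ]
 [ 0.    -0.326  0.945]] [350.05543634   0.         281.17657101]
0.242 (array([ 611.3, -547.8, -148.6]), array([-0.001, -0.   , -0.   ]))
2.355 (array([ 611.3, -547.8, -148.6]), array([-0.000e+00, -1.000e-03, -2.113e+00]))
1.9 (array([ 611.3, -547.8, -148.6]), array([-1.000e-03, -1.000e-03, -1.658e+00]))
```

Emit:
{"api": "apply_moves", "payload": {"rows": [{"xyz": [0, 0, -40], "turn": [0, 0, 0], "grip": 1}, {"xyz": [20, -17, -75], "turn": [0, 0, 0], "grip": 1}, {"xyz": [45, -38, -100], "turn": [0, 0, -0.05], "grip": 1}, {"xyz": [75, -63, -120], "turn": [0, 0, -0.1], "grip": 1}, {"xyz": [105, -88, -140], "turn": [0, 0, -0.15], "grip": 1}, {"xyz": [135, -113, -150], "turn": [0, 0, -0.2], "grip": 1}, {"xyz": [165, -139, -150], "turn": [0, 0, -0.25], "grip": 1}, {"xyz": [197, -165, -150], "turn": [0, 0, -0.3], "grip": 1}, {"xyz": [228, -191, -150], "turn": [0, 0, -0.35], "grip": 1}, {"xyz": [259, -217, -150], "turn": [0, 0, -0.4], "grip": 1}, {"xyz": [290, -243, -150], "turn": [0, 0, -0.45], "grip": 1}, {"xyz": [321, -269, -150], "turn": [0, 0, -0.5], "grip": 1}]}}

```text
clock: 1.25
tcp_pos: [0.3856, -0.2184, 0.3815]
orientation: [0.0, 0.932, 0.363, 0.0]
wrist_force: [0.6, -0.2, -0.1]
finger_gap: 0.0851
grip_force: 0.0
```

```bash
python3 - <<'E'
from h import *
print(tool()[0],rel([.692,.203,.38],down(.785)),env.get_state()['joint_pos'].round(2))
E
```

```text
[ 0.38559448 -0.21837863  0.38148981] (array([ 510.8, -102.5,    1.4]), array([ 0.001, -0.   , -0.041])) [-0.7   0.05  0.09  1.61 -0.    1.7 ]
```

Emit:
{"api": "apply_moves", "payload": {"rows": [{"xyz": [40, -8, 0], "turn": [0, 0, -0.01], "grip": 1}, {"xyz": [80, -16, 0], "turn": [0, 0, -0.02], "grip": 1}, {"xyz": [120, -24, 0], "turn": [0, 0, -0.03], "grip": 1}, {"xyz": [160, -32, 0], "turn": [0, 0, -0.04], "grip": 1}, {"xyz": [200, -40, 0], "turn": [0, 0, -0.04], "grip": 1}, {"xyz": [240, -48, 0], "turn": [0, 0, -0.04], "grip": 1}, {"xyz": [281, -56, 0], "turn": [0, 0, -0.04], "grip": 1}, {"xyz": [322, -64, 0], "turn": [0, 0, -0.04], "grip": 1}, {"xyz": [362, -72, 15], "turn": [0, 0, -0.04], "grip": 1}, {"xyz": [402, -80, 30], "turn": [0, 0, -0.04], "grip": 1}, {"xyz": [442, -88, 50], "turn": [0, 0, -0.04], "grip": 1}, {"xyz": [480, -97, 70], "turn": [0, 0, -0.04], "grip": 1}]}}

```text
clock: 2.25
tcp_pos: [0.6695, 0.1703, 0.315]
orientation: [0.0, 0.925, 0.381, 0.0]
wrist_force: [0.9, -0.6, 0.5]
finger_gap: 0.0851
grip_force: 0.0
```

```bash
python3 - <<'E'
from h import *
d=shot('wrist','w1.png')
print(tool()[0],env.get_state()['joint_pos'].round(2),env.get_state()['clock'])
for z in(.0,.125,.15,.175,.245):print(z,proj(d,[.611,.1215,z]).round(1))
E
```

```text
[0.67092654 0.1757102  0.30679484] [0.14 0.59 0.65 1.64 0.   2.49] 2.3
0.0 [276.4 215.1]
0.125 [275.  254.6]
0.15 [274.6 265.8]
0.175 [274.2 278.6]
0.245 [272.5 327.1]
```

View pics/w1.png

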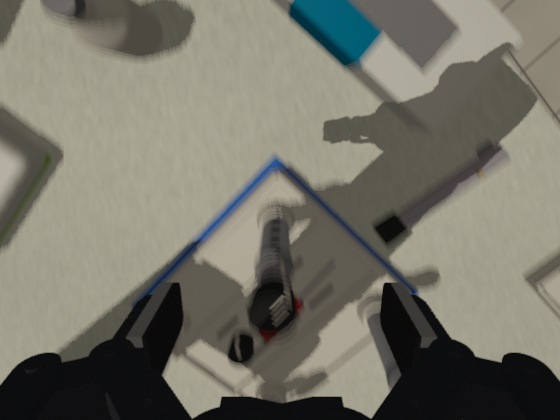

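The blur shows the arm was still settling. The leg stands at about (273,215) to (275,305), and the foot is near (272,307). I'll take a crop with the arm at rest.

```bash
python3 - <<'E'
from h import *
d=shot('wrist');d=shot('wrist')
np.savez('w2.npz',**d)
print(tool()[0],env.get_state()['clock'])
for z in(.125,.175,.245):print(z,proj(d,[.611,.1215,z]).round(1))
c=cv2.resize(d['color'][195:345,215:335],None,fx=4,fy=4,interpolation=cv2.INTER_CUBIC)
cv2.imwrite('pics/c2.png',np.clip(c*1.5,0,255).astype(np.uint8))
E
```

```text
[0.66829477 0.17079528 0.31052101] 2.4
0.125 [278.  257.7]
0.175 [277.2 282.9]
0.245 [275.5 334.5]
```

View pics/c2.png

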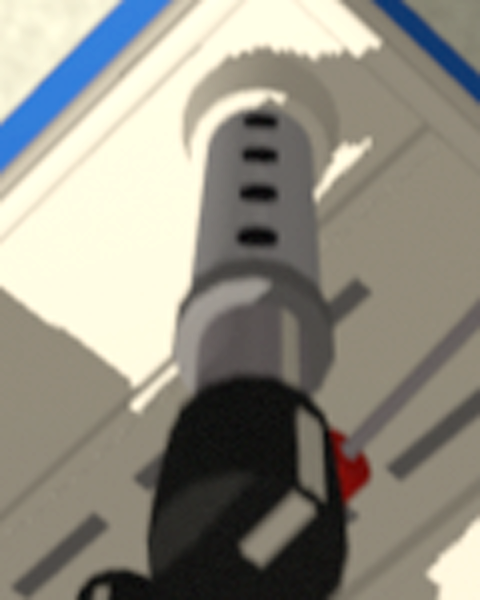

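The crop shows the four holes in a column at crop x of about 259, y 120 to 236, close to the post's centreline. The white bar on the foot top runs from about (250,550) to (310,500), turned to the right. Next I'll measure both angles.

```bash
cat > m.py <<'E'
from h import *
def measure(ztop,zc=.02,wide=60,ax=(.611,.1215)):
    d=shot('wrist');g=cv2.cvtColor(d['color'],cv2.COLOR_BGR2GRAY).astype(float)
    T=np.linalg.inv(d['view']);K=d['camera_matrix'];z=d['z_map']
    V,U=np.mgrid[0:420,0:560]
    W=np.stack([(U-K[0,2])/K[0,0]*z,(V-K[1,2])/K[1,1]*z,z,np.ones_like(z)],-1)@T.T
    W=W[...,:3];near=np.hypot(W[...,0]-ax[0],W[...,1]-ax[1])<.03
    cam=T[:3,3]
    # foot top & bar
    top=near&(abs(W[...,2]-ztop)<.006)
    c=W[top][:,:2].mean(0)
    bar=top&(g>90)
    pts=np.array([pt(d,u,v,ztop)[:2] for v,u in np.argwhere(bar)])
    ends=None
    if len(pts)>8:
        q=pts-pts.mean(0);e=np.linalg.svd(q,full_matrices=False)[2][0]
        if e@(pts.mean(0)-c)<0:e=-e
        print('top z',np.median(W[top][:,2]).round(4),'foot c',c.round(4),'n',top.sum(),'bar n',len(pts),'bar c',pts.mean(0).round(4),'dir %.3f'%np.arctan2(e[1],e[0]),'dir from c %.3f'%np.arctan2(*(pts.mean(0)-c)[::-1]))
    # post
    body=near&(W[...,2]>.06)&(W[...,2]<.168)
    p=W[body];print('post pts',len(p))
    # circle fit r=16 with fixed axis
    from scipy.optimize import least_squares
    p=p[p[:,2]>.07];f=least_squares(lambda a:np.hypot(p[:,0]-a[0],p[:,1]-a[1])-.016,[ax[0],ax[1]],loss='soft_l1',f_scale=.001).x
    print('axis from depth',f.round(4))
    dark=(body&(g<45)).astype(np.uint8);n,l,st,ce=cv2.connectedComponentsWithStats(dark)
    for i in range(1,n):
        if st[i,4]<4:continue
        u,v=ce[i]; row=np.where(body[int(round(v))])[0]
        h=np.median(W[l==i][:,2]);zz=min((.075,.1,.125,.15),key=lambda t:abs(t-h))
        P=pt(d,u,v,zz);off=u-(row.min()+row.max())/2;half=(row.max()-row.min()+1)/2
        az=np.arctan2(cam[1]-f[1],cam[0]-f[0])
        print('hole',ce[i].round(1),st[i,4],'h %.3f'%h,P[:2].round(4),'az by axis %.3f'%np.arctan2(P[1]-f[1],P[0]-f[0]),'off %.1f half %.1f'%(off,half),'cam az %.3f'%az)
    return d,W
E
python3 - <<'E'
from m import *
d,W=measure(.2445)
print(tool()[0])
E
```

```text
top z 0.2451 foot c [0.6145 0.1241] n 1863 bar n 64 bar c [0.6196 0.1218] dir 0.098 dir from c -0.410
post pts 1343
axis from depth [0.613  0.1225]
hole [278.5 222.1] 22 h 0.078 [0.6241 0.1328] az by axis 0.752 off 0.5 half 15.5 cam az 0.753
hole [278.1 230.5] 31 h 0.103 [0.6238 0.1328] az by axis 0.762 off 0.1 half 17.5 cam az 0.753
hole [278.  239.6] 34 h 0.128 [0.6241 0.1328] az by axis 0.748 off 0.0 half 14.5 cam az 0.753
hole [277.6 250.1] 45 h 0.153 [0.624  0.1328] az by axis 0.753 off 0.1 half 15.0 cam az 0.753
[0.66810922 0.16936292 0.31317009]
```

The holes' azimuth is 0.753, which agrees with the stool diagonal at 0.749, and the axis is at (0.6124, 0.1219). The bar points at about 0.05, so leg_turn is about -0.7. I'll go above the foot at yaw 0.45.

```bash
python3 - <<'E'
from h import *
print(tool()[0],rel([.6124,.1219,.275],down(.45)))
E
```

```text
[0.66810922 0.16936292 0.31317009] (array([-72.8,  -5.6,  38.4]), array([-0.002,  0.004,  0.334]))
```

Emit:
{"api": "apply_moves", "payload": {"rows": [{"xyz": [-15, -1, 0], "turn": [0, 0, 0.08], "grip": 1}, {"xyz": [-35, -2, 4], "turn": [0, 0, 0.16], "grip": 1}, {"xyz": [-55, -4, 10], "turn": [0, 0, 0.25], "grip": 1}, {"xyz": [-68, -5, 20], "turn": [0, 0, 0.31], "grip": 1}, {"xyz": [-73, -5.6, 30], "turn": [0, 0, 0.334], "grip": 1}, {"xyz": [-73, -5.6, 38], "turn": [0, 0, 0.334], "grip": 1}, {"xyz": [-73, -5.6, 38], "turn": [0, 0, 0.334], "grip": 1}, {"xyz": [-73, -5.6, 38], "turn": [0, 0, 0.334], "grip": 1}]}}

```text
clock: 3.12
tcp_pos: [0.6126, 0.1203, 0.2786]
orientation: [0.0, 0.975, 0.222, 0.001]
wrist_force: [0.6, 1.0, -0.0]
finger_gap: 0.0856
grip_force: 0.0
```

```bash
python3 - <<'E'
from h import *
d=shot('wrist');d=shot('wrist')
cv2.imwrite('pics/w3.png',d['color'])
print(tool()[0],rel([.6124,.1219,.206],down(.45)),env.get_state()['wrist_force'])
z=d['z_map'];K=d['camera_matrix'];T=np.linalg.inv(d['view']);V,U=np.mgrid[0:420,0:560]
W=(np.stack([(U-K[0,2])/K[0,0]*z,(V-K[1,2])/K[1,1]*z,z,np.ones_like(z)],-1)@T.T)[...,:3]
m=(abs(W[...,2]-.245)<.003)&(np.hypot(W[...,0]-.6124,W[...,1]-.1219)<.028)
print(np.median(W[m],0),((W[m].min(0)+W[m].max(0))/2).round(4),m.sum(),(W[m].max(0)-W[m].min(0)).round(4))
print(proj(d,[.6124,.1219,.245]))
E
```

```text
[0.61317167 0.12084677 0.27868726] (array([-0.3, -1.3, 72.7]), array([ 0.001, -0.001, -0.002])) [-0.10412996  0.58002315  0.25355272]
[0.61379381 0.12286114 0.2452064 ] [0.6131 0.1223 0.2449] 2992 [0.0362 0.0353 0.0059]
[279.81386739 253.65019631]
```

View pics/w3.png

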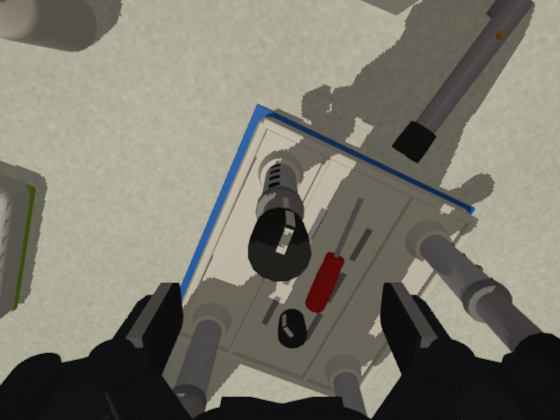

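The foot is centred at about (280,250) between the open fingers, and its measured centre is (0.613, 0.1222). I'll descend, then grip gently.

Emit:
{"api": "apply_moves", "payload": {"rows": [{"xyz": [0.4, -1.3, 15], "turn": [0, 0, 0], "grip": 1}, {"xyz": [0.4, -1.3, 32], "turn": [0, 0, 0], "grip": 1}, {"xyz": [0.4, -1.3, 48], "turn": [0, 0, 0], "grip": 1}, {"xyz": [0.4, -1.3, 60], "turn": [0, 0, 0], "grip": 1}, {"xyz": [0.4, -1.3, 68], "turn": [0, 0, 0], "grip": 1}, {"xyz": [0.4, -1.3, 72], "turn": [0, 0, 0], "grip": 1}, {"xyz": [0.4, -1.3, 72], "turn": [0, 0, 0], "grip": 1}, {"xyz": [0.4, -1.3, 72], "turn": [0, 0, 0], "grip": 0.6}, {"xyz": [0.4, -1.3, 72], "turn": [0, 0, 0], "grip": 0.52}, {"xyz": [0.4, -1.3, 72], "turn": [0, 0, 0], "grip": 0.52}], "force": 40}}

```text
clock: 4.05
tcp_pos: [0.613, 0.1223, 0.2067]
orientation: [0.0, 0.975, 0.222, 0.001]
wrist_force: [-0.1, 0.4, 0.5]
finger_gap: 0.0515
grip_force: 0.0
```

Emit:
{"api": "apply_moves", "payload": {"rows": [{"xyz": [0, 0, 0], "turn": [0, 0, 0], "grip": 0.45}, {"xyz": [0, 0, 0], "turn": [0, 0, 0], "grip": 0.4}, {"xyz": [0, 0, 0], "turn": [0, 0, 0], "grip": 0.3}, {"xyz": [0, 0, 0], "turn": [0, 0, 0], "grip": 0.3}, {"xyz": [0, 0, 0], "turn": [0, 0, 0], "grip": 0.3}], "force": 40}}

```text
clock: 4.47
tcp_pos: [0.6129, 0.122, 0.206]
orientation: [0.0, 0.975, 0.222, 0.001]
wrist_force: [1.7, -2.4, 2.1]
finger_gap: 0.0346
grip_force: 39.7
```

```bash
cat > b.py <<'E'
from h import *
def bar(zt,f=None,ax=(.6128,.1221)):
    d=shot('wrist');z=d['z_map'];K=d['camera_matrix'];T=np.linalg.inv(d['view']);V,U=np.mgrid[0:420,0:560]
    W=(np.stack([(U-K[0,2])/K[0,0]*z,(V-K[1,2])/K[1,1]*z,z,np.ones_like(z)],-1)@T.T)[...,:3]
    g=cv2.cvtColor(d['color'],cv2.COLOR_BGR2GRAY)
    m=(abs(W[...,2]-zt)<.003)&(np.hypot(W[...,0]-ax[0],W[...,1]-ax[1])<.025)
    zt=np.median(W[m][:,2]);P=np.array([pt(d,u,v,zt)[:2] for v,u in np.argwhere(m)])
    c,r=cv2.minEnclosingCircle((P*1000).astype(np.float32));c=np.array(c)/1000
    inn=m&(np.hypot(W[...,0]-ax[0],W[...,1]-ax[1])<.016)
    b=inn&(g>max(80,(int(np.percentile(g[inn],40))+int(g[inn].max()))/2))
    B=np.array([pt(d,u,v,zt)[:2] for v,u in np.argwhere(b)])
    e=np.linalg.svd(B-B.mean(0),full_matrices=False)[2][0]
    if e@(B.mean(0)-ax)<0:e=-e
    print('top z %.4f'%zt,'circle',c.round(4),'r %.1f'%r,'n',len(B),'bar c',B.mean(0).round(4),'dir %.3f'%np.arctan2(e[1],e[0]),'radial %.3f'%np.arctan2(*(B.mean(0)-ax)[::-1]),'span',np.ptp((B-B.mean(0))@e).round(4))
    if f:
        v,u=np.argwhere(m).mean(0).astype(int);cr=d['color'][max(0,v-75):v+75,max(0,u-100):u+100]
        cv2.imwrite('pics/'+f,cv2.resize(cr,None,fx=3,fy=3))
    s=env.get_state();p,Rc=tool();x=Rc.apply([1,0,0]);print('tcp',p.round(4),'yaw %.3f'%np.arctan2(x[1],x[0]),'F',s['wrist_force'].round(1),'grip',s['grip_force'],s['finger_gap'],'t',s['clock'])
E
python3 - <<'E'
from b import *
bar(.245,'g1.png')
E
```

```text
top z 0.2446 circle [0.6157 0.1235] r 23.7 n 504 bar c [0.6204 0.1229] dir 0.094 radial 0.105 span 0.0151
tcp [0.6129 0.122  0.206 ] yaw 0.448 F [ 2.5 -2.7  0.3] grip 39.731131196022034 0.034687780905503854 t 4.5167
```

View pics/g1.png

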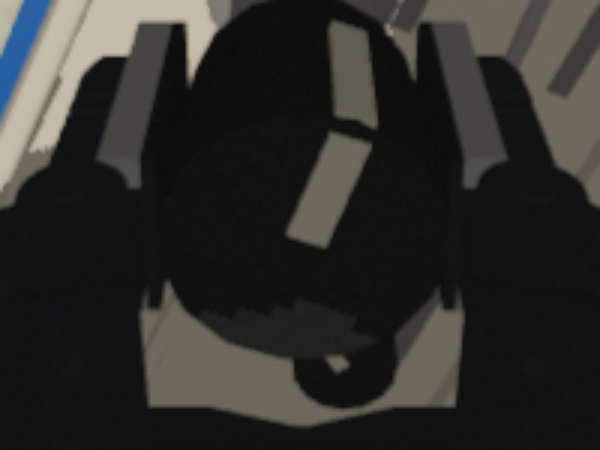

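The foot is gripped at about (305,210) in the crop, and the bar is clearly visible on its top. The bar direction is 0.097, so it needs about +0.655 about the vertical, which is tool z -0.655.

Emit:
{"api": "apply_moves", "payload": {"rows": [{"xyz": [0, 0, 0], "turn": [0, 0, -0.04], "grip": 0.3}, {"xyz": [0, 0, 0], "turn": [0, 0, -0.1], "grip": 0.3}, {"xyz": [0, 0, 0], "turn": [0, 0, -0.17], "grip": 0.3}, {"xyz": [0, 0, 0], "turn": [0, 0, -0.24], "grip": 0.3}, {"xyz": [0, 0, 0], "turn": [0, 0, -0.31], "grip": 0.3}, {"xyz": [0, 0, 0], "turn": [0, 0, -0.38], "grip": 0.3}, {"xyz": [0, 0, 0], "turn": [0, 0, -0.45], "grip": 0.3}, {"xyz": [0, 0, 0], "turn": [0, 0, -0.52], "grip": 0.3}, {"xyz": [0, 0, 0], "turn": [0, 0, -0.58], "grip": 0.3}, {"xyz": [0, 0, 0], "turn": [0, 0, -0.63], "grip": 0.3}, {"xyz": [0, 0, 0], "turn": [0, 0, -0.655], "grip": 0.3}, {"xyz": [0, 0, 0], "turn": [0, 0, -0.655], "grip": 0.3}]}}

```text
clock: 5.52
tcp_pos: [0.6124, 0.1224, 0.2057]
orientation: [-0.0, 0.852, 0.524, 0.0]
wrist_force: [1.7, -0.9, 0.5]
finger_gap: 0.0346
grip_force: 39.7
```

```bash
python3 - <<'E'
from b import *
bar(.245);bar(.245)
E
```

```text
top z 0.2443 circle [0.6143 0.125 ] r 23.7 n 494 bar c [0.6184 0.1279] dir 0.748 radial 0.803 span 0.0151
tcp [0.6124 0.1224 0.2057] yaw 1.102 F [ 0.1 -0.2  0.9] grip 39.72602069377899 0.03460410378253809 t 5.5667
top z 0.2443 circle [0.6143 0.1251] r 23.6 n 491 bar c [0.6184 0.1279] dir 0.750 radial 0.803 span 0.0151
tcp [0.6124 0.1224 0.2057] yaw 1.102 F [ 1.3 -0.3  0.4] grip 39.726805686950684 0.03475579488200505 t 5.6167
```

Emit:
{"api": "apply_moves", "payload": {"rows": [{"xyz": [0, 0, -0.5], "turn": [0, 0, 0], "grip": 0.3}, {"xyz": [0, 0, -1.2], "turn": [0, 0, 0], "grip": 0.3}, {"xyz": [0, 0, -2], "turn": [0, 0, 0], "grip": 0.3}, {"xyz": [0, 0, -3], "turn": [0, 0, 0], "grip": 0.3}, {"xyz": [0, 0, -4], "turn": [0, 0, 0], "grip": 0.3}, {"xyz": [0, 0, -5], "turn": [0, 0, 0], "grip": 0.3}, {"xyz": [0, 0, -5.5], "turn": [0, 0, 0], "grip": 0.3}, {"xyz": [0, 0, -6], "turn": [0, 0, 0], "grip": 0.3}]}}

```text
clock: 6.28
tcp_pos: [0.6123, 0.1224, 0.2118]
orientation: [-0.0, 0.852, 0.524, -0.0]
wrist_force: [1.8, 0.5, -4.2]
finger_gap: 0.0346
grip_force: 40.5
```

Emit:
{"api": "apply_moves", "payload": {"rows": [{"xyz": [0, 0, -0.7], "turn": [0, 0, 0], "grip": 0.3}, {"xyz": [0, 0, -1.4], "turn": [0, 0, 0], "grip": 0.3}, {"xyz": [0, 0, -2], "turn": [0, 0, 0], "grip": 0.3}]}}

```text
clock: 6.53
tcp_pos: [0.6123, 0.1224, 0.2138]
orientation: [-0.0, 0.852, 0.524, 0.0]
wrist_force: [2.7, 0.1, -5.1]
finger_gap: 0.0345
grip_force: 40.5
```

Emit:
{"api": "apply_moves", "payload": {"rows": [{"xyz": [0, 0, -0.7], "turn": [0, 0, 0], "grip": 0.3}, {"xyz": [0, 0, -1.4], "turn": [0, 0, 0], "grip": 0.3}, {"xyz": [0, 0, -2], "turn": [0, 0, 0], "grip": 0.3}]}}

```text
clock: 6.78
tcp_pos: [0.6123, 0.1224, 0.2157]
orientation: [-0.0, 0.852, 0.524, -0.0]
wrist_force: [2.5, 2.4, -5.4]
finger_gap: 0.0349
grip_force: 40.5
```

Emit:
{"api": "apply_moves", "payload": {"rows": [{"xyz": [0, 0, -0.5], "turn": [0, 0, 0], "grip": 0.3}, {"xyz": [0, 0, -1], "turn": [0, 0, 0], "grip": 0.3}]}}

```text
clock: 6.95
tcp_pos: [0.6124, 0.1223, 0.2167]
orientation: [-0.0, 0.852, 0.524, -0.0]
wrist_force: [1.5, 1.9, -5.7]
finger_gap: 0.0347
grip_force: 40.5
```

Emit:
{"api": "apply_moves", "payload": {"rows": [{"xyz": [0, 0, -0.5], "turn": [0, 0, 0], "grip": 0.3}, {"xyz": [0, 0, -1], "turn": [0, 0, 0], "grip": 0.3}]}}

```text
clock: 7.12
tcp_pos: [0.6123, 0.1223, 0.2178]
orientation: [-0.0, 0.852, 0.524, 0.0]
wrist_force: [2.5, 1.5, -4.0]
finger_gap: 0.0347
grip_force: 40.5
```

Emit:
{"api": "apply_moves", "payload": {"rows": [{"xyz": [0, 0, -0.4], "turn": [0, 0, 0], "grip": 0.3}, {"xyz": [0, 0, -0.8], "turn": [0, 0, 0], "grip": 0.3}]}}

```text
clock: 7.28
tcp_pos: [0.6124, 0.1223, 0.2188]
orientation: [0.0, 0.852, 0.524, 0.0]
wrist_force: [1.6, 2.0, -2.0]
finger_gap: 0.0346
grip_force: 40.5
```

Emit:
{"api": "apply_moves", "payload": {"rows": [{"xyz": [0, 0, -0.3], "turn": [0, 0, 0], "grip": 0.3}, {"xyz": [0, 0, -0.5], "turn": [0, 0, 0], "grip": 0.3}]}}

```text
clock: 7.45
tcp_pos: [0.6124, 0.1223, 0.2194]
orientation: [0.0, 0.852, 0.524, 0.0]
wrist_force: [1.3, 2.1, -1.3]
finger_gap: 0.035
grip_force: 40.5
```

```bash
python3 - <<'E'
from b import *
bar(.257)
E
```

```text
top z 0.2580 circle [0.6144 0.1254] r 23.8 n 494 bar c [0.6184 0.1279] dir 0.745 radial 0.801 span 0.0152
tcp [0.6124 0.1223 0.2194] yaw 1.103 F [ 0.9  1.6 -0.3] grip 40.585734844207764 0.03502305893975878 t 7.5
```

Emit:
{"api": "apply_moves", "payload": {"rows": [{"xyz": [0, 0, -0.3], "turn": [0, 0, 0], "grip": 0.3}, {"xyz": [0, 0, -0.5], "turn": [0, 0, 0], "grip": 0.3}]}}

```text
clock: 7.67
tcp_pos: [0.6124, 0.1223, 0.2198]
orientation: [0.0, 0.852, 0.524, 0.0]
wrist_force: [-0.0, 1.7, -0.4]
finger_gap: 0.0349
grip_force: 40.6
```

Emit:
{"api": "apply_moves", "payload": {"rows": [{"xyz": [0, 0, -0.2], "turn": [0, 0, 0], "grip": 0.3}, {"xyz": [0, 0, -0.4], "turn": [0, 0, 0], "grip": 0.3}]}}

```text
clock: 7.83
tcp_pos: [0.6124, 0.1223, 0.22]
orientation: [0.0, 0.852, 0.524, 0.0]
wrist_force: [0.7, 2.2, -0.9]
finger_gap: 0.0348
grip_force: 40.6
```

Emit:
{"api": "apply_moves", "payload": {"rows": [{"xyz": [0, 0, -0.3], "turn": [0, 0, 0], "grip": 0.3}, {"xyz": [0, 0, -0.6], "turn": [0, 0, 0], "grip": 0.3}]}}

```text
clock: 8.0
tcp_pos: [0.6124, 0.1223, 0.2202]
orientation: [-0.0, 0.852, 0.524, -0.0]
wrist_force: [1.6, 3.2, -4.4]
finger_gap: 0.035
grip_force: 40.6
```

```bash
python3 - <<'E'
from b import *
bar(.259);s=env.get_state();print(s['ft_torque'])
d=shot('wrist');print(proj(d,[.6241,.1328,.125]),proj(d,[.6241,.1328,.15]))
u,v=proj(d,[.6241,.1328,.145]).astype(int)
cv2.imwrite('pics/h1.png',np.clip(cv2.resize(d['color'][max(0,v-70):v+50,max(0,u-70):u+70],None,fx=4,fy=4,interpolation=cv2.INTER_CUBIC)*1.7,0,255).astype(np.uint8))
E
```

```text
top z 0.2587 circle [0.6143 0.1252] r 23.7 n 494 bar c [0.6184 0.1279] dir 0.754 radial 0.804 span 0.0152
tcp [0.6123 0.1223 0.2201] yaw 1.103 F [ 0.9  1.8 -3.8] grip 40.63645541667938 0.03516838535257736 t 8.05
[ 0.48181054 -0.23171195  0.02389859]
[289.46464981 197.39636253] [290.3357874  208.48991855]
```

View pics/h1.png

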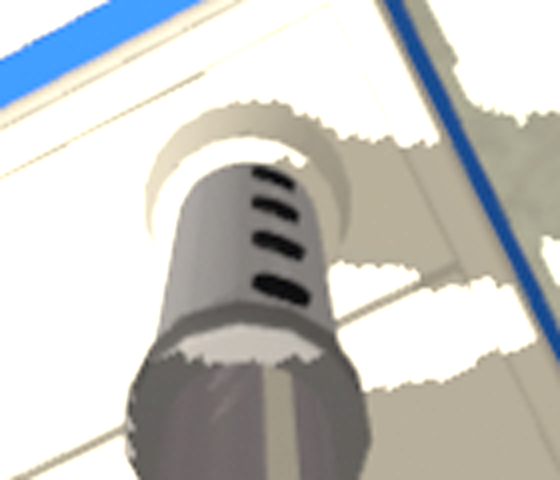

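The crop shows all four holes still dark at about (275,180), (275,210), (278,245) and (280,288), so the button isn't out yet. I'll keep drawing gently.

Emit:
{"api": "apply_moves", "payload": {"rows": [{"xyz": [0, 0, -0.3], "turn": [0, 0, 0], "grip": 0.3}, {"xyz": [0, 0, -0.6], "turn": [0, 0, 0], "grip": 0.3}, {"xyz": [0, 0, -0.6], "turn": [0, 0, 0], "grip": 0.3}]}}

```text
clock: 8.35
tcp_pos: [0.6125, 0.1223, 0.2218]
orientation: [0.0, 0.852, 0.524, 0.0]
wrist_force: [-1.3, 2.3, 2.5]
finger_gap: 0.0349
grip_force: 40.9
```

Emit:
{"api": "apply_moves", "payload": {"rows": [{"xyz": [0, 0, -0.3], "turn": [0, 0, 0], "grip": 0.3}, {"xyz": [0, 0, -0.6], "turn": [0, 0, 0], "grip": 0.3}, {"xyz": [0, 0, -0.6], "turn": [0, 0, 0], "grip": 0.3}]}}

```text
clock: 8.6
tcp_pos: [0.6125, 0.1223, 0.2221]
orientation: [0.0, 0.852, 0.524, 0.0]
wrist_force: [-1.9, 2.6, 2.6]
finger_gap: 0.0349
grip_force: 40.9
```

The leg jumped up 1.6 mm and the force reversed, so the button probably snapped. I'll look.

```bash
python3 - <<'E'
from b import *
bar(.261)
d=shot('wrist');u,v=proj(d,[.6241,.1328,.145]).astype(int);print(proj(d,[.6241,.1328,.125]))
cv2.imwrite('pics/h2.png',np.clip(cv2.resize(d['color'][max(0,v-70):v+50,max(0,u-70):u+70],None,fx=4,fy=4,interpolation=cv2.INTER_CUBIC)*1.7,0,255).astype(np.uint8))
E
```

```text
top z 0.2608 circle [0.6143 0.1253] r 23.6 n 497 bar c [0.6184 0.1279] dir 0.780 radial 0.801 span 0.0282
tcp [0.6125 0.1223 0.2221] yaw 1.103 F [-1.2  3.   2.6] grip 40.867103934288025 0.03514975929545383 t 8.65
[289.13598894 196.73405328]
```

View pics/h2.png

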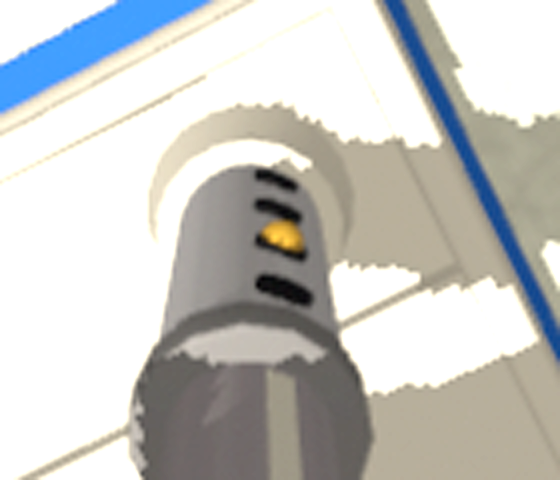

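The brass button now stands out of the third hole at about (283,235). Next I'll bear down in small steps.

Emit:
{"api": "apply_moves", "payload": {"rows": [{"xyz": [0, 0, 0.25], "turn": [0, 0, 0], "grip": 0.3}, {"xyz": [0, 0, 0.5], "turn": [0, 0, 0], "grip": 0.3}, {"xyz": [0, 0, 0.75], "turn": [0, 0, 0], "grip": 0.3}, {"xyz": [0, 0, 1], "turn": [0, 0, 0], "grip": 0.3}]}}

```text
clock: 9.03
tcp_pos: [0.6126, 0.1223, 0.222]
orientation: [0.0, 0.852, 0.524, 0.001]
wrist_force: [-2.1, 3.0, 8.8]
finger_gap: 0.0346
grip_force: 41.3
```

Emit:
{"api": "apply_moves", "payload": {"rows": [{"xyz": [0, 0, 0.2], "turn": [0, 0, 0], "grip": 0.3}, {"xyz": [0, 0, 0.4], "turn": [0, 0, 0], "grip": 0.3}]}}

```text
clock: 9.2
tcp_pos: [0.6126, 0.1223, 0.2219]
orientation: [0.0, 0.852, 0.524, 0.001]
wrist_force: [-2.9, 2.3, 9.8]
finger_gap: 0.0346
grip_force: 41.4
```

Emit:
{"api": "apply_moves", "payload": {"rows": [{"xyz": [0, 0, 0.2], "turn": [0, 0, 0], "grip": 0.3}, {"xyz": [0, 0, 0.4], "turn": [0, 0, 0], "grip": 0.3}, {"xyz": [0, 0, 0.6], "turn": [0, 0, 0], "grip": 0.3}, {"xyz": [0, 0, 0.6], "turn": [0, 0, 0], "grip": 0.3}]}}

```text
clock: 9.53
tcp_pos: [0.6126, 0.1223, 0.2218]
orientation: [0.001, 0.852, 0.524, 0.001]
wrist_force: [-3.1, 2.3, 10.4]
finger_gap: 0.0348
grip_force: 41.5
```

Emit:
{"api": "apply_moves", "payload": {"rows": [{"xyz": [0, 0, 0.2], "turn": [0, 0, 0], "grip": 0.3}, {"xyz": [0, 0, 0.4], "turn": [0, 0, 0], "grip": 0.3}, {"xyz": [0, 0, 0.6], "turn": [0, 0, 0], "grip": 0.3}, {"xyz": [0, 0, 0.8], "turn": [0, 0, 0], "grip": 0.3}, {"xyz": [0, 0, 0.8], "turn": [0, 0, 0], "grip": 0.3}]}}

```text
clock: 9.95
tcp_pos: [0.6127, 0.1223, 0.2216]
orientation: [0.001, 0.852, 0.524, 0.001]
wrist_force: [-3.8, 3.2, 13.2]
finger_gap: 0.0349
grip_force: 41.8
```

Emit:
{"api": "apply_moves", "payload": {"rows": [{"xyz": [0, 0, 0.2], "turn": [0, 0, 0], "grip": 0.3}, {"xyz": [0, 0, 0.4], "turn": [0, 0, 0], "grip": 0.3}, {"xyz": [0, 0, 0.6], "turn": [0, 0, 0], "grip": 0.3}, {"xyz": [0, 0, 0.6], "turn": [0, 0, 0], "grip": 0.3}, {"xyz": [0, 0, 0.6], "turn": [0, 0, 0], "grip": 0.3}]}}

```text
clock: 10.37
tcp_pos: [0.6127, 0.1223, 0.2215]
orientation: [0.001, 0.852, 0.524, 0.002]
wrist_force: [-5.3, 2.2, 15.7]
finger_gap: 0.0349
grip_force: 42.0
```

Emit:
{"api": "apply_moves", "payload": {"rows": [{"xyz": [0, 0, 0], "turn": [0, 0, 0], "grip": 0.3}, {"xyz": [0, 0, 0], "turn": [0, 0, 0], "grip": 0.3}, {"xyz": [0, 0, 0], "turn": [0, 0, 0], "grip": 0.3}, {"xyz": [0, 0, 0], "turn": [0, 0, 0], "grip": 0.3}, {"xyz": [0, 0, 0], "turn": [0, 0, 0], "grip": 0.3}, {"xyz": [0, 0, 0], "turn": [0, 0, 0], "grip": 0.3}, {"xyz": [0, 0, 0], "turn": [0, 0, 0], "grip": 0.3}, {"xyz": [0, 0, 0], "turn": [0, 0, 0], "grip": 0.3}]}}

```text
clock: 11.03
tcp_pos: [0.6127, 0.1223, 0.2215]
orientation: [0.001, 0.852, 0.524, 0.002]
wrist_force: [-5.8, 2.7, 15.2]
finger_gap: 0.0346
grip_force: 42.0
```

```bash
python3 - <<'E'
from b import *
bar(.260);bar(.26)
E
```

```text
top z 0.2601 circle [0.6145 0.1253] r 23.6 n 494 bar c [0.6184 0.1278] dir 0.749 radial 0.802 span 0.0151
tcp [0.6127 0.1223 0.2215] yaw 1.103 F [-5.1  2.9 15.1] grip 41.97939991950989 0.03468613962571767 t 11.0833
top z 0.2601 circle [0.6144 0.1255] r 23.6 n 498 bar c [0.6184 0.1279] dir 0.756 radial 0.804 span 0.0151
tcp [0.6127 0.1223 0.2215] yaw 1.103 F [-5.4  2.1 15.3] grip 41.97963774204254 0.0347841398098574 t 11.1333
```

It holds 15 N steadily with the foot at 0.260. I'll ease off, open, and rise.

Emit:
{"api": "apply_moves", "payload": {"rows": [{"xyz": [0, 0, -0.6], "turn": [0, 0, 0], "grip": 0.3}, {"xyz": [0, 0, -1.2], "turn": [0, 0, 0], "grip": 0.3}, {"xyz": [0, 0, -1.8], "turn": [0, 0, 0], "grip": 0.3}, {"xyz": [0, 0, -2.4], "turn": [0, 0, 0], "grip": 0.3}, {"xyz": [0, 0, -2.4], "turn": [0, 0, 0], "grip": 0.3}]}}

```text
clock: 11.55
tcp_pos: [0.6126, 0.1224, 0.2219]
orientation: [0.0, 0.852, 0.524, 0.001]
wrist_force: [-2.3, 2.1, 7.9]
finger_gap: 0.0348
grip_force: 41.6
```

Emit:
{"api": "apply_moves", "payload": {"rows": [{"xyz": [0, 0, 0], "turn": [0, 0, 0], "grip": 0.45}, {"xyz": [0, 0, 0], "turn": [0, 0, 0], "grip": 0.6}, {"xyz": [0, 0, 0], "turn": [0, 0, 0], "grip": 0.8}, {"xyz": [0, 0, 0], "turn": [0, 0, 0], "grip": 0.9}, {"xyz": [0, 0, 0], "turn": [0, 0, 0], "grip": 0.9}]}}

```text
clock: 11.97
tcp_pos: [0.6123, 0.1219, 0.2202]
orientation: [0.0, 0.852, 0.524, -0.0]
wrist_force: [-0.0, -0.1, 0.1]
finger_gap: 0.0768
grip_force: 0.0
```

Emit:
{"api": "apply_moves", "payload": {"rows": [{"xyz": [0, 0, -5], "turn": [0, 0, 0], "grip": 0.9}, {"xyz": [0, 0, -15], "turn": [0, 0, 0], "grip": 0.9}, {"xyz": [0, 0, -30], "turn": [0, 0, 0], "grip": 0.9}, {"xyz": [0, 0, -50], "turn": [0, 0, 0], "grip": 0.9}, {"xyz": [0, 0, -70], "turn": [0, 0, 0], "grip": 0.9}, {"xyz": [0, 0, -90], "turn": [0, 0, 0], "grip": 0.9}, {"xyz": [0, 0, -100], "turn": [0, 0, 0], "grip": 0.9}, {"xyz": [0, 0, -105], "turn": [0, 0, 0], "grip": 0.9}, {"xyz": [0, 0, -105], "turn": [0, 0, 0], "grip": 0.9}, {"xyz": [0, 0, -105], "turn": [0, 0, 0], "grip": 0.9}]}}

```text
clock: 12.8
tcp_pos: [0.6125, 0.1223, 0.3257]
orientation: [0.0, 0.852, 0.524, 0.0]
wrist_force: [0.6, -0.1, -0.4]
finger_gap: 0.0767
grip_force: 0.0
```

```bash
python3 - <<'E'
from b import *
bar(.260,'f0.png')
d=shot('wrist','f1.png');u,v=proj(d,[.6241,.1328,.125]);print(u,v)
h=cv2.cvtColor(d['color'],cv2.COLOR_BGR2HSV);m=cv2.inRange(h,(12,130,80),(32,255,255));n,l,st,ce=cv2.connectedComponentsWithStats(m)
print([(ce[i].round(1),st[i,4]) for i in range(1,n) if st[i,4]>3])
E
```

```text
top z 0.2608 circle [0.6133 0.123 ] r 18.5 n 144 bar c [0.6189 0.1287] dir 0.739 radial 0.820 span 0.0147
tcp [0.6122 0.1222 0.325 ] yaw 1.103 F [-0.2 -0.5 -0.7] grip 0.0 0.07666450734796611 t 12.85
287.29378111749617 167.10615090436744
[(array([287.4, 164.6]), np.int32(24)), (array([486.5, 182.5]), np.int32(16)), (array([556.6, 388.5]), np.int32(71))]
```

View pics/f1.png

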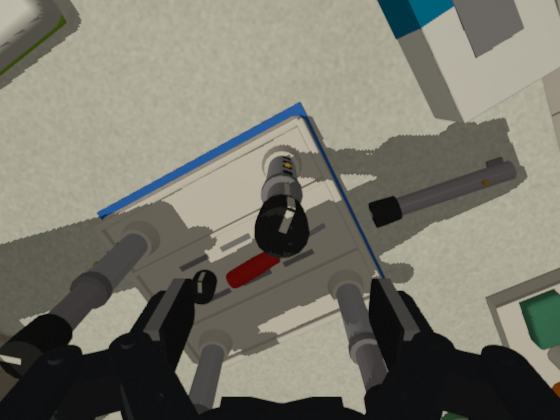

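The brass button shows in the third hole at (287,165), the foot at (281,225) is free, and nothing else has moved. I'm handing in.

```bash
python3 -c "
from h import *
print(ticket.hand_in())"
```

```text
the job is handed in; nothing more can be done
None
```

The fourth leg is set with its button out through the third hole; it held about 15 N of downward load without moving, and the job was handed in at about 13 s with the gripper clear of the leg.

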